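Arm the quick-shut gate of a pouch-filling port

TASK

Arm the quick-shut gate on the filling bench: draw the sprung lever back by its black knob until the hook of the hair-trigger catch has dropped in front of the lever's nose, ease it forward until the catch carries it, then let go and leave it hooked. Never let the lever snap, even on to the catch, and touch the rubber buffer just behind the catch only lightly, with less than 15 N (the catch block may be clamped anywhere along its slot, so feel for it). Leave the other things on the bench alone.

Things in the scene. Friction and masses are not known exactly. Their poses are not given: they have to be found in the camera images.
- gate: Plain flat metal plate 340 x 290 x 8 mm fixed on the bench. Origin: on the lever's pivot axis, at bench height; z up; x from the pivot along the plate's long part; y to the left of x. The plate reaches 225 mm along +x, 115 mm along -x, 165 mm to the left and 125 mm to the right. Nothing on it is higher than 46 mm except the knob.
- lever (a joint): Lever angle (rad) about the pivot, a vertical axis through gate's origin. Flat steel bar 16 mm wide, at height 30 to 38 mm. 0 = at rest, pointing 0.5 rad clockwise (from above) of the gate's x axis; drawing back is counterclockwise, and the value grows. A spring always pushes it to 0: about 6 N at the knob at rest, 11 N at 1.0 rad. Never let it run forward faster than an easy hand speed.
- lever_knob (a point): Centre of the black upright knob, 120 mm from the pivot, height 66 mm: cylinder 24 mm in diameter, axis vertical, from height 46 to 86 mm. Round: it can be gripped or pushed from any side and may turn in the fingers. It moves on a circle about the gate origin. Behind the hooked place the nose has 4.5 mm (0.03 rad) free, then meets a rubber buffer (see point buffer).
- beaker: Bystander: open steel cup 68 mm in diameter and 85 mm high, standing on the bench; origin at the centre of its underside.
- jar: Bystander: closed amber jar 60 mm in diameter and 85 mm high, standing on the bench; origin at the centre of its underside.
- scoop: Bystander: long spoon lying on the bench; origin at its underside, near the middle.
- lever_nose (a point): On the vertical pin (nose, 8 mm diameter) under the lever's end, 150 mm from the pivot, height 20 mm; moves with the lever. The catch hooks in front of this pin. Pushing the lever forward on to the hooked catch with more than about 8 N on top of the spring, or touching the hook, may fire it; dropping it there from over 2 mm is a snap.
- catch_slot (a point): Middle of the slot on the gate's left side along which the catch block (steel, 34 mm high) is clamped; fixed to the plate, it does NOT show the catch's setting. That differs each time: the hooked lever angle is somewhere between 0.78 and 1.12 rad. The hook is a thin pivoted bar with a tab, lightly sprung: the nose pushes it aside (up to about 4 N) and it drops in front of the nose by itself.
- buffer (a point): Nominal place, fixed on the plate, of the face of the rubber buffer (black stub, 12 mm diameter, height 14 to 26 mm) for the middle setting of the catch block. The real one is up to 25 mm to either side along the nose's circle, not measured. It yields 8 N per mm at the nose (felt at the knob as about 12 N per mm of knob travel); over 15 N of nose on buffer damages it.

How it is judged:
On the way, in this order (a step that is already met when the one before it is completed fails the run):
1. the lever is drawn back beyond 0.6 rad by the fingers (value of joint lever above 0.6 rad and contact force between the fingers and lever above 1 N), for 0.1 s.
2. the lever hangs on its catch, let go (value of joint lever above 0.75 rad and velocity of joint lever between -0.05 and 0.05 rad/s and contact force between each of the fingers, the arm and lever below 0.2 N and contact force between anything else and lever above 4 N), for 0.3 s.
At the end, for the whole second after the job is handed in: The lever stays hooked, at more than 0.75 rad, at rest (under 0.05 rad/s), its spring load (over 4 N) carried by the catch, with the robot not touching it (all of step 2).
It fails at once if the lever snaps forward, free or on to the catch (faster than 3 rad/s) (velocity of joint lever below -3 rad/s).
It fails at once if the lever's nose is driven into the rubber buffer with more than 15 N (contact force between lever and buffer above 15 N).
It fails at once if a bystander is disturbed (moved more than 20 mm) (distance of any of beaker, jar, scoop from where it was at the start of the episode above 0.02 m).
It also fails if it takes over 72 s, if anything falls off the work surface, if the arm or the gripper's body presses on something with over 40 N, if the wrist force passes 120 N, or if a joint passes its speed limit or range.

ROBOT

A 7-joint arm with a two-finger parallel gripper is mounted at the origin on the work surface. World frame = base frame: x ahead of the robot, y to its left, z up, the work surface at z = 0. Lengths are in m, angles in rad, forces in N, time in s.
With the tool pointing down it reaches from about 0.4 to 0.85 m from the base axis. Payload 10.4 kg.
Tool frame: the origin (TCP) lies midway between the tips of the shut fingers; the grasp point (between the pads) lies manip.grip_depth behind it (manip.grip_depth is the distance from the TCP to the grasp point, in m); z points along the fingers, x is the direction in which the jaws open and shut, and the axes are right-handed (so a half turn about z gives the same grasp; the last joint's range is limited). The gripper opens to 85 mm and grips with 20 to 120 N. Pads are 22 mm wide; open, the fingers measure 114 mm over their backs; the gripper's body (76 mm by 85 mm) begins 54 mm behind the grasp point. The pads swing forward as they close: fully open they stand 13 mm farther back than shut.
Start: joints at [-1.206, 0.332, -0.065, 1.46, 0.022, 1.35, -0.088], TCP at [0.236, 0.579, 0.231] pointing down, gripper open.
Joint ranges: [-2.6, 2.6], [-0.5, 2.12], [-1.47, 1.34], [0.16, 2.42], [-1.27, 4.41], [0.06, 2.06], [-2.6, 2.6]. Speed limits (rad/s): [2.22, 2.22, 2.79, 2.79, 3.14, 3.14, 3.14].

INTERFACE

Orientations are given as a unit quaternion [x, y, z, w].
In Python, from workcell import manip gives the robot as it stands. The module is installed in compiled form; this text tells all that it offers.
- The arm moves only by the tool send_rows, never from a script. Its argument "steps" is a list of rows, each a list of 2 entries, a list of its own where there are three numbers: the shift along the tool's x, y, z in m, then the turn about the tool's z in rad. In form: [[[x, y, z], spin], ...]. A call has exactly 8 rows; each row is the pose to reach, as a shift and turn from the pose commanded when the call began, along the tool's axes at that moment; what a row does not reach only later rows make up. A row lasts 1/8 s, in which the tool goes at most 62.5 mm and 10.7 degrees, less where a joint would pass 70% of its speed; a pose out of reach is approached as far as the arm can. A call with a gripper value outside its range is refused whole. "hand" is the opening, from 0 (shut) to 1 (fully open), set as the call begins (left out, the last holds). The fingers move at their own pace and stop on an object; "force" is the grip in N (left out, the last holds). Time passes only in rows, so rows that repeat a pose let the fingers close, or fill a call up. It gives the time, the measured TCP pose, the force and the opening at its end, in the units of the state.
- manip.get_obs(): the state, without advancing time (a new reading comes with each control period).
- manip.camera(name): name is "side" or "top"; returns (picture, depth): 400x640x3 uint8, red, green, blue; 400x640 float32, m along the optical axis (not along the pixel's ray), 0 where there is no reading.
- manip.camera_info(name): a dict with "intrinsics" (3x3 intrinsics, pixels), "pose" (4x4, takes a point from camera to world coordinates). Camera axes: x right, y up, looking along -z (the intrinsics and any distortion apply to the point x, -y, -z); pixel columns grow to the right and rows downward; lengths in m; the calibration is good to about 2 mm. A picture is of the moment at which its call begins. camera_info takes no time and is no camera call.
- manip.hand_in(): hands the job in, once; it reports no verdict.
The state is a dict: "clock": time; "joint_pos": joint angles; "joint_velocities": joint speeds; "tau": joint torques, N m; "position": TCP position; "ee_rot": TCP orientation; "ft_force": force on the tool from outside, world axes, zero at the start; "torque": the same for the moment, N m; "grip_width": opening from 0.0 (shut) to 1.0 (fully open).
Only numpy, scipy, OpenCV 4.12 (cv2) and the standard library are available. Lean on these libraries where they do the work, as an engineer would, in place of code of your own. Each camera call takes 0.05 s, during which the arm holds its last target.

## Working session

There is one attempt and no reset: what is moved stays moved. The work goes in short steps, Python scripts to look and compute and a tool call to move; the robot and the scene stay as the last step left them, time stands still between calls to the robot, and variables do not carry over. Pictures are saved under pics/ and viewed, and the job is handed in when it is done.

Besides the shell and the picture viewer there is one more tool, called after "Emit:" in YAML: its name, and indented under it one key for each argument. send_rows: Moves the arm, as the interface text tells. Its arguments: {"type":"object","properties":{"steps":{"type":"array"},"hand":{"type":"number"},"force":{"type":"number"}},"required":["steps"]}

```bash
mkdir -p pics
cat > h.py <<'E'
import numpy as np, cv2
from workcell import manip
def snap(n,f):
    p,d=manip.camera(n); cv2.imwrite('pics/%s.png'%f,p[:,:,::-1]); np.savez('pics/%s.npz'%f,p=p,d=d); return p,d
def unproj(n,u,v,d):
    i=manip.camera_info(n); K=np.array(i['intrinsics']); T=np.array(i['pose'])
    r=np.linalg.inv(K)@[u,v,1]; P=r*d; return (T@np.array([P[0],-P[1],-P[2],1]))[:3]
def planez(n,u,v,z):
    a=unproj(n,u,v,0.);b=unproj(n,u,v,1.); return a+(b-a)*(z-a[2])/(b[2]-a[2])
E
python3 - <<'E'
from h import *
snap('top','t0');snap('side','s0')
print(manip.get_obs(), manip.grip_depth); print(manip.camera_info('top'),manip.camera_info('side'))
E
```

```text
{'clock': 0.1, 'joint_pos': array([-1.20561028,  0.33278881, -0.06471565,  1.46085551,  0.02159184,
        1.3498985 , -0.08846136]), 'joint_velocities': array([ 0.00112574, -0.00246283, -0.00067801, -0.00148539,  0.00095695,
       -0.00033251, -0.00081516]), 'tau': array([ 5.97204926e-04, -6.26745772e+01,  4.85065626e-02, -3.92432070e+01,
        1.61593454e-02,  6.89438471e-03,  4.07800053e-05]), 'position': array([0.23620224, 0.57828603, 0.2306088 ]), 'ee_rot': array([ 8.30082428e-01,  5.57640359e-01, -5.08311365e-04,  3.67986336e-04]), 'ft_force': array([0.01006972, 1.17764725, 0.68472581]), 'torque': array([ 0.03351453, -0.03662694, -0.02475174]), 'grip_width': 1.0001704213578904} 0.0187
{'intrinsics': array([[487.61135775,   0.        , 316.95473879],
       [  0.        , 487.61135775, 202.74408603],
       [  0.        ,   0.        ,   1.        ]]), 'pose': array([[ 2.53885702e-02,  9.98968953e-01, -3.76357627e-02,
         5.01819924e-01],
       [-9.99677616e-01,  2.53596487e-02, -1.24572012e-03,
        -1.69660161e-02],
       [-2.90006005e-04,  3.76552566e-02,  9.99290747e-01,
         1.55210996e+00],
       [ 0.00000000e+00,  0.00000000e+00,  0.00000000e+00,
         1.00000000e+00]])} {'intrinsics': array([[403.9030691 ,   0.        , 322.22670238],
       [  0.        , 403.9030691 , 198.48249935],
       [  0.        ,   0.        ,   1.        ]]), 'pose': array([[ 0.99864423,  0.00789161, -0.05145314,  0.51192057],
       [-0.04650892,  0.57921699, -0.81384556, -0.94814267],
       [ 0.02337998,  0.8151352 ,  0.57879874,  0.76276774],
       [ 0.        ,  0.        ,  0.        ,  1.        ]])}
```

View pics/t0.png

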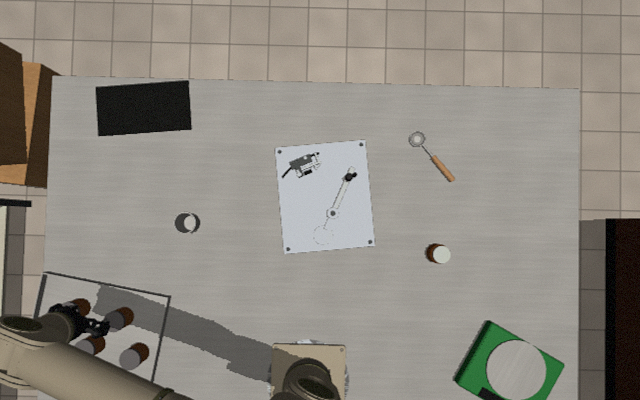

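View pics/s0.png

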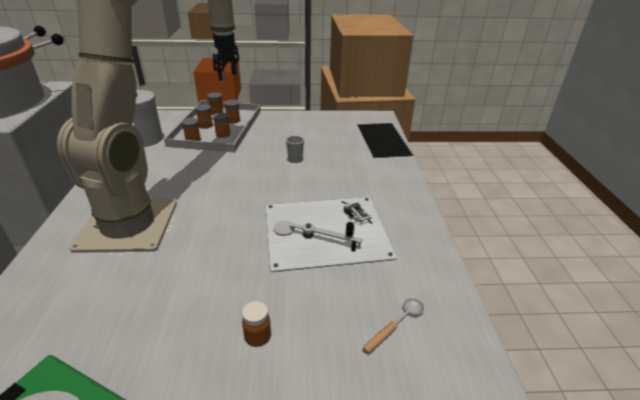

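The plate is mid-bench: pivot near (332,213) and knob near (350,175) in the top view. The catch is at about (303,163). Next I'll enlarge it.

Run:
```python
from h import *
p=np.load('pics/t0.npz')['p'];d=np.load('pics/t0.npz')['d']
cv2.imwrite('pics/t0c.png',cv2.resize(p[130:262,265:385,::-1],None,fx=4.5,fy=4.5,interpolation=cv2.INTER_CUBIC))
p=np.load('pics/s0.npz')['p']
cv2.imwrite('pics/s0c.png',cv2.resize(p[190:275,260:400,::-1],None,fx=5.5,fy=5.5,interpolation=cv2.INTER_CUBIC))
```

```text
(no output)
```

View pics/t0c.png

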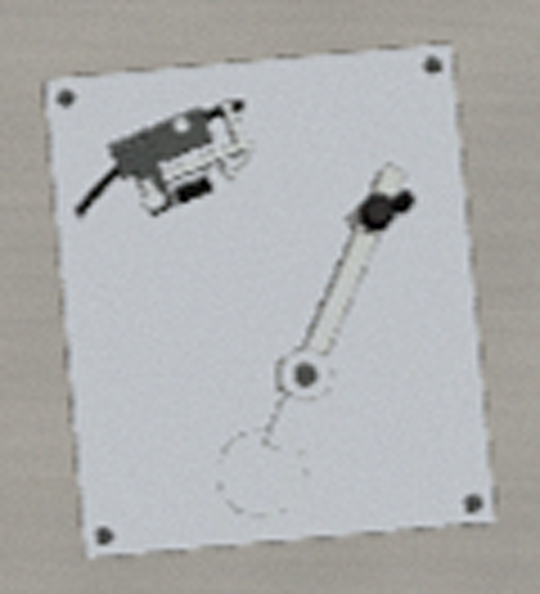

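View pics/s0c.png

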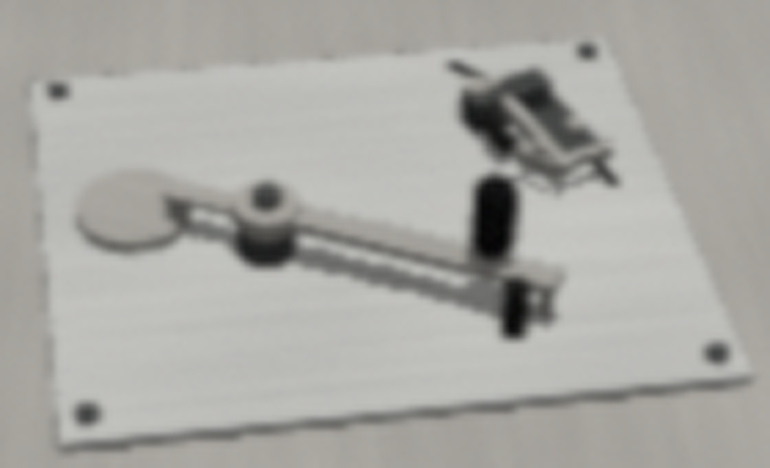

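```bash
cat >> h.py <<'E'
from scipy.spatial.transform import Rotation as R
def C(x,y): return 265+x/4.5-0.4,130+y/4.5-0.4
def gate():
    cr=[C(45,80),C(448,45),C(493,518),C(88,557)]
    W=np.array([planez('top',*c,0.008)[:2] for c in cr])
    G=np.array([[.225,.165],[.225,-.125],[-.115,-.125],[-.115,.165]])
    w0,g0=W.mean(0),G.mean(0)
    H=(G-g0).T@(W-w0); a=np.arctan2(H[0,1]-H[1,0],H[0,0]+H[1,1])
    Rm=np.array([[np.cos(a),-np.sin(a)],[np.sin(a),np.cos(a)]])
    t=w0-Rm@g0
    return t,a,Rm,W-(G@Rm.T+t)
E
python3 - <<'E'
from h import *
t,a,Rm,res=gate(); print('pivot',t,'yaw',a); print(res*1000)
print('pivot px top z=.04?',planez('top',*C(305,375),.042))
for n,c,z in [('knobtop',(376,212),.086),('bufface',(212,182),.026),('bufcentre',(195,189),.026),('nose end',(388,172),.038)]:
    w=planez('top',*C(*c),z)[:2]; g=Rm.T@(w-t); print(n,w,g,np.hypot(*g),'lever ang',np.arctan2(g[1],g[0])+.5)
from h import *
d=np.load('pics/t0.npz')['d']
for c in [(376,212),(300,375),(195,189),(160,150),(150,500)]:
    u,v=C(*c); u,v=int(round(u)),int(round(v)); print(c,unproj('top',u,v,d[v,u]))
E
```

```text
pivot [ 0.52950479 -0.06393715] yaw 0.1169641284899949
[[-0.87981981 -2.00075317]
 [-2.61283972  1.6367504 ]
 [ 2.0748144   2.47933118]
 [ 1.41784514 -2.11532841]]
pivot px top z=.04? [ 0.52834134 -0.06363008  0.042     ]
knobtop [ 0.63794063 -0.10718015] [ 0.10264859 -0.05560175] 0.1167402603570921 lever ang 0.0035740185597243346
bufface [0.66159359 0.00400439] [0.13911492 0.05206288] 0.14853788697795994 lever ang 0.858107418402914
bufcentre [0.65639485 0.0157348 ] [0.13532061 0.06431982] 0.14982892376745083 lever ang 0.943704757036936
nose end [ 0.67037134 -0.11780129] [ 0.13361826 -0.06993491] 0.15081356257661088 lever ang 0.017813339397756034
(376, 212) [ 0.63679774 -0.10656022  0.0887961 ]
(300, 375) [ 0.52786431 -0.05910725  0.05135587]
(195, 189) [0.65485336 0.01543184 0.02886191]
(160, 150) [0.68436885 0.04184508 0.01324985]
(150, 500) [0.43736339 0.04191426 0.00390272]
```

Run:
```python
from h import *
p=np.load('pics/t0.npz')['p']
cv2.imwrite('pics/t0d.png',cv2.resize(p[148:185,278:328,::-1],None,fx=15,fy=15,interpolation=cv2.INTER_CUBIC))
```

```text
(no output)
```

View pics/t0d.png

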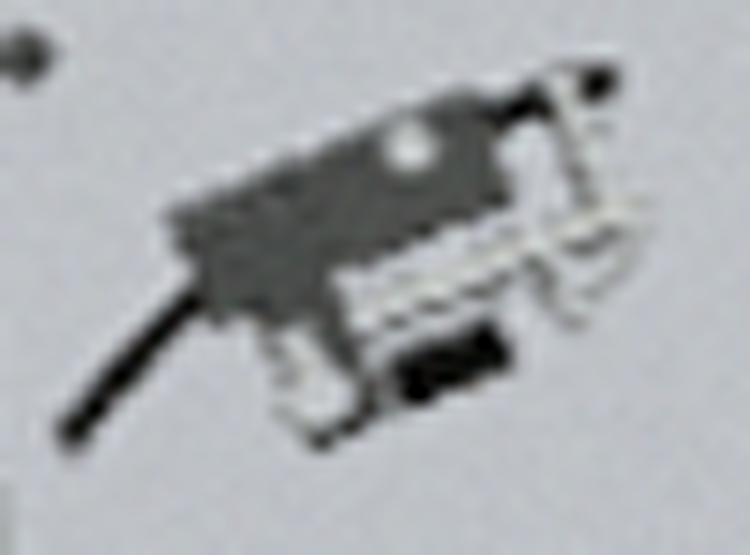

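```bash
cat >> h.py <<'E'
T0,A0,RM,_=gate()
def knob(q):
    f=q-.5+A0; return T0+.12*np.array([np.cos(f),np.sin(f)]), f+np.pi/2
def rel(target,ang=None,o=None):
    o=o or manip.get_obs(); r=R.from_quat(o['ee_rot']); s=r.inv().apply(np.array(target)-o['position'])
    x=r.apply([1,0,0]); cur=np.arctan2(x[1],x[0])
    return s, (None if ang is None else -(ang-cur)), cur
E
python3 - <<'E'
from h import *
k,a=knob(0); print(k,a, rel([*k,0.16],a))
E
```

```text
[ 0.64080891 -0.10878572] 1.1877604552848915 (array([-0.48301373,  0.63433584,  0.07124261]), np.float64(-0.004679381688504236), np.float64(1.1830810735963873))
```

Emit:
send_rows:
  steps:
    - [[-0.03,0.04,0],0]
    - [[-0.066,0.088,0],0]
    - [[-0.102,0.136,0],0]
    - [[-0.138,0.182,0],0]
    - [[-0.174,0.229,0],0]
    - [[-0.21,0.276,0],0]
    - [[-0.246,0.323,0],0]
    - [[-0.28,0.367,0],0]
  hand: 1
  force: 100

```text
clock: 1.1
position: [0.4708, 0.1786, 0.2312]
ee_rot: [0.83, 0.557, 0.0, -0.0]
ft_force: [0.8, 0.5, -0.8]
grip_width: 1.002
```

Run:
```python
from h import *
k,a=knob(0); print(rel([*k,0.16],a)); o=manip.get_obs(); print(o['joint_pos'],o['position'])
```

```text
(array([-0.20162672,  0.26613098,  0.07116411]), np.float64(-0.0051471453134062095), np.float64(1.1826133099714853))
[-0.70366727  0.05638076  0.26149259  1.789328   -0.0152553   1.29784032
  0.74415477] [0.47080028 0.17856471 0.23120508]
```

Emit:
send_rows:
  steps:
    - [[-0.036,0.047,0],0]
    - [[-0.072,0.095,0],0]
    - [[-0.108,0.142,0.01],0]
    - [[-0.144,0.19,0.02],0]
    - [[-0.175,0.23,0.04],0]
    - [[-0.195,0.257,0.06],0]
    - [[-0.2015,0.266,0.071],0]
    - [[-0.2015,0.266,0.071],0]

```text
clock: 2.1
position: [0.6396, -0.1063, 0.1592]
ee_rot: [0.83, 0.557, -0.001, -0.001]
ft_force: [-0.5, 0.1, -0.5]
grip_width: 1.001
```

Run:
```python
from h import *
k,a=knob(0); print(rel([*k,0.052],a)); o=manip.get_obs(); print(o['joint_pos'],o['position'],o['ft_force'])
snap('top','t1');p,_=snap('side','s1')
cv2.imwrite('pics/s1c.png',cv2.resize(p[120:275,260:420,::-1],None,fx=3.8,fy=3.8,interpolation=cv2.INTER_CUBIC))
```

```text
(array([-0.00176399,  0.00223743,  0.10718305]), np.float64(-0.005236005735095972), np.float64(1.1825244495497955))
[-0.26156407  0.45646044  0.47904018  1.50722357 -0.21680804  1.23310952
  1.43051614] [ 0.63963993 -0.10632508  0.1591863 ] [-0.46402016  0.14999557 -0.45902661]
```

View pics/s1c.png

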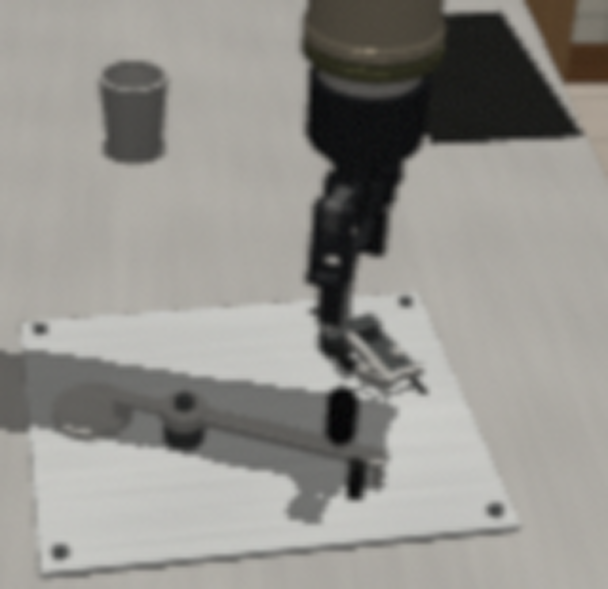

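View pics/t1.png

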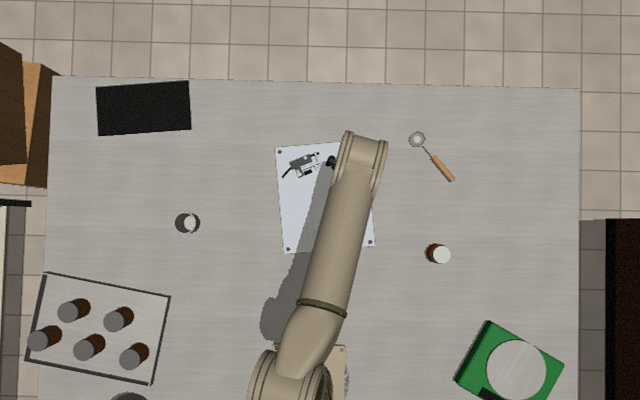

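The beaker, jar and scoop are untouched and the gripper sits above the knob, so I'll descend around it with the hand open.

Emit:
send_rows:
  steps:
    - [[-0.002,0.002,0.02],0]
    - [[-0.002,0.002,0.04],0]
    - [[-0.002,0.002,0.06],0]
    - [[-0.002,0.002,0.08],0]
    - [[-0.002,0.002,0.095],0]
    - [[-0.002,0.002,0.105],0]
    - [[-0.002,0.002,0.107],0]
    - [[-0.002,0.002,0.107],0]

```text
clock: 3.2
position: [0.6417, -0.1092, 0.0537]
ee_rot: [0.83, 0.558, 0.0, 0.0]
ft_force: [-0.1, 0.5, -0.8]
grip_width: 0.996
```

Emit:
send_rows:
  steps:
    - [[0,0,0],0]
    - [[0,0,0],0]
    - [[0,0,0],0]
    - [[0,0,0],0]
    - [[0,0,0],0]
    - [[0,0,0],0]
    - [[0,0,0],0]
    - [[0,0,0],0]
  hand: 0.55

```text
clock: 4.2
position: [0.6414, -0.1091, 0.0533]
ee_rot: [0.83, 0.558, 0.0, -0.0]
ft_force: [-0.1, -0.4, -0.5]
grip_width: 0.547
```

Run:
```python
from h import *
o=manip.get_obs(); print(o['joint_pos'],o['position'],o['ft_force'])
k,a=knob(0); print(rel([*k,0.052],a))
p,_=snap('side','s2')
cv2.imwrite('pics/s2c.png',cv2.resize(p[120:275,260:420,::-1],None,fx=3.8,fy=3.8,interpolation=cv2.INTER_CUBIC))
```

```text
[-0.23256268  0.56465047  0.44453399  1.59375165 -0.26950615  1.04445991
  1.47095596] [ 0.64135553 -0.10908151  0.05328612] [-0.09546057 -0.38669092 -0.51219508]
(array([ 6.70360655e-05, -6.17859741e-04,  1.28613824e-03]), np.float64(-0.004695221050284637), np.float64(1.1830652342346069))
```

View pics/s2c.png

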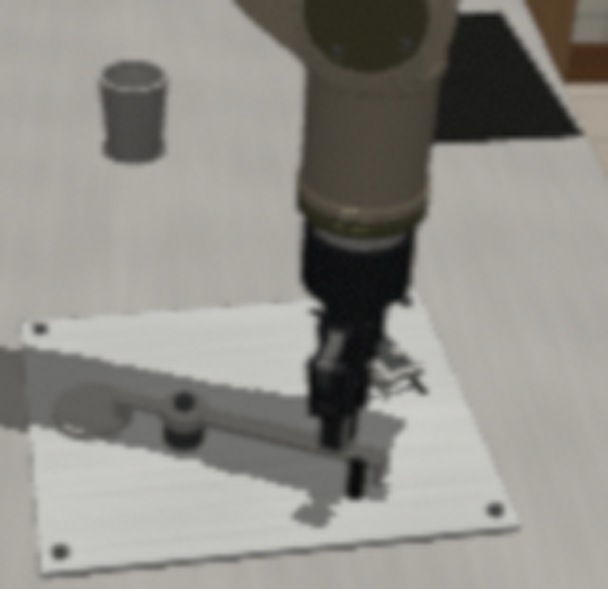

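The knob is hidden behind the near finger at about (335,420), with the fingers around it. I'll make a gentle push to find contact.

Emit:
send_rows:
  steps:
    - [[0.003,0,0],0]
    - [[0.006,0,0],0]
    - [[0.008,0,0],0]
    - [[0.01,0,0],0]
    - [[0.012,0,0],0]
    - [[0.014,0,0],0]
    - [[0.016,0,0],0]
    - [[0.016,0,0],0]

```text
clock: 5.25
position: [0.6469, -0.0963, 0.0532]
ee_rot: [0.831, 0.557, -0.001, 0.001]
ft_force: [-2.3, -5.3, -0.5]
grip_width: 0.55
```

```bash
cat >> h.py <<'E'
def st(show=None):
    o=manip.get_obs(); r=R.from_quat(o['ee_rot']); x=r.apply([1,0,0])
    f=o['ft_force']; print('t',o['clock'],'Ftool',np.round(r.inv().apply(f),2),'w',o['grip_width'],'pos',np.round(o['position'],4))
    d=o['position'][:2]-T0; print('tcp radius',np.hypot(*d),'tcp leverangle',np.arctan2(d[1],d[0])+.5-A0,'tool-x misalign',np.arctan2(x[1],x[0])-np.pi/2-np.arctan2(d[1],d[0]),'j7',o['joint_pos'][6])
E
python3 - <<'E'
from h import *
st()
p,_=snap('side','s3')
cv2.imwrite('pics/s3c.png',cv2.resize(p[120:275,260:420,::-1],None,fx=3.8,fy=3.8,interpolation=cv2.INTER_CUBIC))
E
```

```text
t 5.25 Ftool [-5.75 -0.1   0.47] w 0.5498648820473903 pos [ 0.6469 -0.0963  0.0532]
tcp radius 0.12178107317075977 tcp leverangle 0.11426989595372447 tool-x misalign -0.12061376367704052 j7 1.446294990357859
```

View pics/s3c.png

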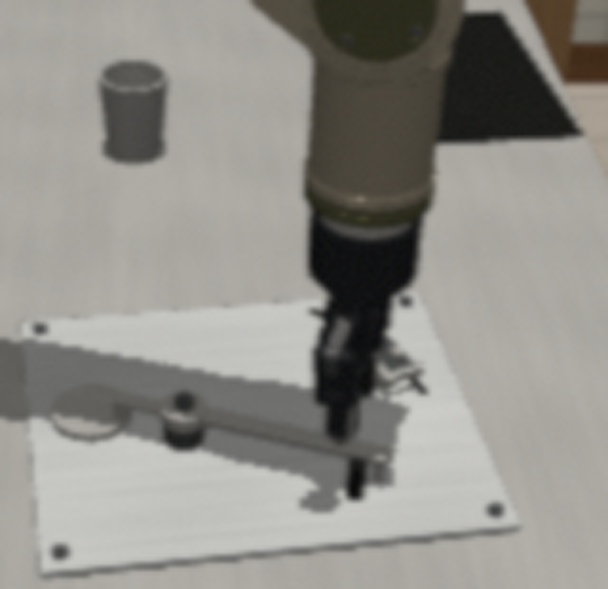

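Contact is firm at about 5.8 N, matching the spring. Next I'll work out the arc rows.

```bash
cat >> h.py <<'E'
def rows(q0,qs,spin0=None,off=.0115):
    # nominal shift in tool axes from pose(q0) (tool x angle a_cur) to pose(q)
    def P(q): k,a=knob(q); return k+off*np.array([np.cos(a),np.sin(a)]),a
    p0,a0=P(q0); ac=a0 if spin0 is None else spin0
    ex=np.array([np.cos(ac),np.sin(ac)]); ey=np.array([np.sin(ac),-np.cos(ac)])
    for q in qs:
        p,a=P(q); d=p-p0; print(round(q,3),[[round(d@ex,4),round(d@ey,4),0],round(ac-a,4)])
E
python3 - <<'E'
from h import *
rows(.02,[.04,.08,.12,.16,.2,.24,.28,.3],spin0=1.1835)
print(); rows(.3,[.34,.38,.42,.46,.5,.54,.58,.62])
E
```

```text
0.04 [[np.float64(0.0024), np.float64(-0.0003), 0], np.float64(-0.0443)]
0.08 [[np.float64(0.0072), np.float64(-0.0011), 0], np.float64(-0.0843)]
0.12 [[np.float64(0.0119), np.float64(-0.002), 0], np.float64(-0.1243)]
0.16 [[np.float64(0.0166), np.float64(-0.0032), 0], np.float64(-0.1643)]
0.2 [[np.float64(0.0212), np.float64(-0.0045), 0], np.float64(-0.2043)]
0.24 [[np.float64(0.0258), np.float64(-0.006), 0], np.float64(-0.2443)]
0.28 [[np.float64(0.0303), np.float64(-0.0077), 0], np.float64(-0.2843)]
0.3 [[np.float64(0.0325), np.float64(-0.0086), 0], np.float64(-0.3043)]

0.34 [[np.float64(0.0048), np.float64(-0.0006), 0], np.float64(-0.04)]
0.38 [[np.float64(0.0096), np.float64(-0.0013), 0], np.float64(-0.08)]
0.42 [[np.float64(0.0143), np.float64(-0.0022), 0], np.float64(-0.12)]
0.46 [[np.float64(0.019), np.float64(-0.0034), 0], np.float64(-0.16)]
0.5 [[np.float64(0.0236), np.float64(-0.0047), 0], np.float64(-0.2)]
0.54 [[np.float64(0.0282), np.float64(-0.0062), 0], np.float64(-0.24)]
0.58 [[np.float64(0.0327), np.float64(-0.0079), 0], np.float64(-0.28)]
0.62 [[np.float64(0.0372), np.float64(-0.0097), 0], np.float64(-0.32)]
```

Emit:
send_rows:
  steps:
    - [[0.0024,-0.0003,0],-0.044]
    - [[0.0072,-0.0011,0],-0.084]
    - [[0.0119,-0.002,0],-0.124]
    - [[0.0166,-0.0032,0],-0.164]
    - [[0.0212,-0.0045,0],-0.204]
    - [[0.0258,-0.006,0],-0.244]
    - [[0.0303,-0.0077,0],-0.284]
    - [[0.0325,-0.0086,0],-0.304]

```text
clock: 6.3
position: [0.6505, -0.0633, 0.0531]
ee_rot: [0.736, 0.676, -0.002, 0.0]
ft_force: [-4.5, -6.0, 3.2]
grip_width: 0.551
```

Run:
```python
from h import *
st()
```

```text
t 6.3 Ftool [-6.32 -3.99 -3.18] w 0.5510598214295713 pos [ 0.6505 -0.0633  0.0531]
tcp radius 0.1210183752558847 tcp leverangle 0.388569904162563 tool-x misalign -0.09043869752247688 j7 1.668017128278001
```

Emit:
send_rows:
  steps:
    - [[0.0048,-0.001,0],-0.04]
    - [[0.0096,-0.002,0],-0.08]
    - [[0.0143,-0.003,0],-0.12]
    - [[0.019,-0.0044,0],-0.16]
    - [[0.0236,-0.0062,0],-0.2]
    - [[0.0282,-0.008,0],-0.24]
    - [[0.0327,-0.0099,0],-0.28]
    - [[0.0372,-0.0117,0],-0.32]

```text
clock: 7.3
position: [0.6439, -0.0259, 0.0533]
ee_rot: [0.619, 0.785, -0.001, 0.002]
ft_force: [4.8, -8.8, -4.6]
grip_width: 0.549
```

Run:
```python
from h import *
st(); snap('top','t4')
p,_=snap('side','s4')
cv2.imwrite('pics/s4c.png',cv2.resize(p[120:275,260:420,::-1],None,fx=3.8,fy=3.8,interpolation=cv2.INTER_CUBIC))
rows(.62,[.63,.64,.65,.66,.67,.68,.69,.70])
```

```text
t 7.3 Ftool [-9.69  2.62  4.64] w 0.5493130131242977 pos [ 0.6439 -0.0259  0.0533]
tcp radius 0.120598938737335 tcp leverangle 0.7042705346835711 tool-x misalign -0.0860317091386702 j7 1.8961131386063341
0.63 [[np.float64(0.0012), np.float64(-0.0001), 0], np.float64(-0.01)]
0.64 [[np.float64(0.0024), np.float64(-0.0003), 0], np.float64(-0.02)]
0.65 [[np.float64(0.0036), np.float64(-0.0004), 0], np.float64(-0.03)]
0.66 [[np.float64(0.0048), np.float64(-0.0006), 0], np.float64(-0.04)]
0.67 [[np.float64(0.006), np.float64(-0.0007), 0], np.float64(-0.05)]
0.68 [[np.float64(0.0072), np.float64(-0.0009), 0], np.float64(-0.06)]
0.69 [[np.float64(0.0084), np.float64(-0.0011), 0], np.float64(-0.07)]
0.7 [[np.float64(0.0096), np.float64(-0.0013), 0], np.float64(-0.08)]
```

View pics/s4c.png

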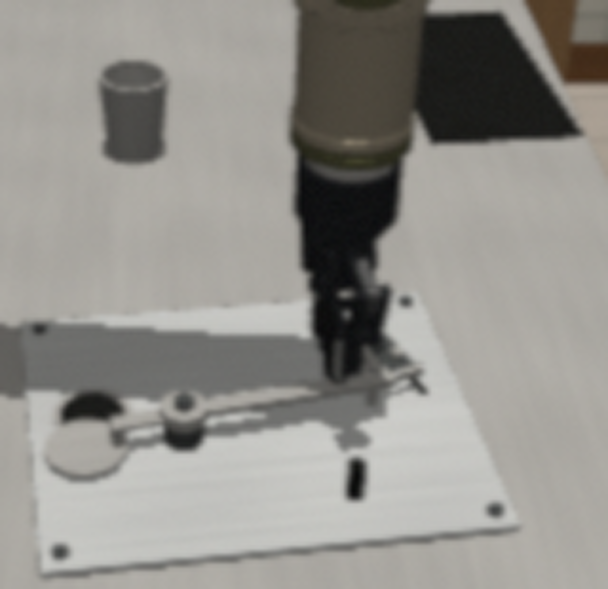

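The lever follows; the TCP angle is 0.704, so q is about 0.61.

Emit:
send_rows:
  steps:
    - [[0.0012,-0.0001,0],-0.01]
    - [[0.0024,-0.0003,0],-0.02]
    - [[0.0036,-0.0004,0],-0.03]
    - [[0.0048,-0.0006,0],-0.04]
    - [[0.006,-0.0007,0],-0.05]
    - [[0.0072,-0.0009,0],-0.06]
    - [[0.0084,-0.0011,0],-0.07]
    - [[0.0096,-0.0013,0],-0.08]

```text
clock: 8.4
position: [0.6407, -0.0174, 0.0534]
ee_rot: [0.588, 0.809, -0.001, 0.002]
ft_force: [7.4, -11.2, -5.9]
grip_width: 0.546
```

Run:
```python
from h import *
st(); rows(.70,[.705,.71,.715,.72,.725,.73,.735,.74])
```

```text
t 8.4 Ftool [-12.88   3.58   5.93] w 0.5456364769590347 pos [ 0.6407 -0.0174  0.0534]
tcp radius 0.12050713847356272 tcp leverangle 0.779731120566838 tool-x misalign -0.08273081375920799 j7 1.9527970057131576
0.705 [[np.float64(0.0006), np.float64(-0.0001), 0], np.float64(-0.005)]
0.71 [[np.float64(0.0012), np.float64(-0.0001), 0], np.float64(-0.01)]
0.715 [[np.float64(0.0018), np.float64(-0.0002), 0], np.float64(-0.015)]
0.72 [[np.float64(0.0024), np.float64(-0.0003), 0], np.float64(-0.02)]
0.725 [[np.float64(0.003), np.float64(-0.0003), 0], np.float64(-0.025)]
0.73 [[np.float64(0.0036), np.float64(-0.0004), 0], np.float64(-0.03)]
0.735 [[np.float64(0.0042), np.float64(-0.0005), 0], np.float64(-0.035)]
0.74 [[np.float64(0.0048), np.float64(-0.0006), 0], np.float64(-0.04)]
```

Emit:
send_rows:
  steps:
    - [[0.0006,-0.0001,0],-0.005]
    - [[0.0012,-0.0002,0],-0.01]
    - [[0.0018,-0.0003,0],-0.015]
    - [[0.0024,-0.0004,0],-0.02]
    - [[0.0024,-0.0004,0],-0.02]
    - [[0.0024,-0.0004,0],-0.02]
    - [[0.0024,-0.0004,0],-0.02]
    - [[0.0024,-0.0004,0],-0.02]

```text
clock: 9.4
position: [0.6398, -0.0155, 0.0534]
ee_rot: [0.58, 0.815, -0.001, 0.002]
ft_force: [7.7, -10.1, -6.1]
grip_width: 0.548
```

Run:
```python
from h import *
st()
p,_=snap('side','s5')
cv2.imwrite('pics/s5c.png',cv2.resize(p[200:245,320:380,::-1],None,fx=10,fy=10,interpolation=cv2.INTER_CUBIC))
```

```text
t 9.4 Ftool [-12.02   3.92   6.14] w 0.5479122306791596 pos [ 0.6398 -0.0155  0.0534]
tcp radius 0.12043305441126265 tcp leverangle 0.7968656474241143 tool-x misalign -0.08053810446235632 j7 1.966969289742733
```

View pics/s5c.png

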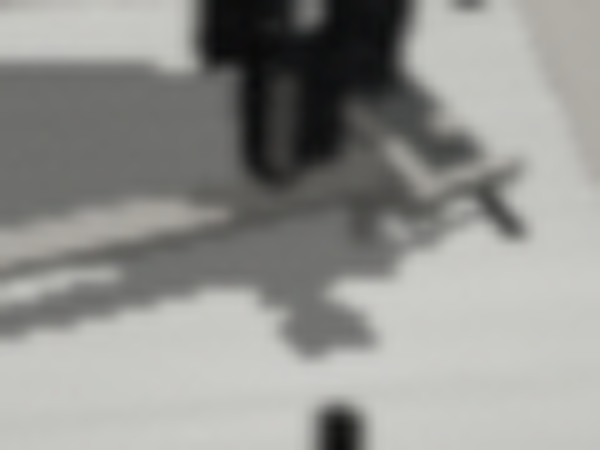

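The nose is visible at about (365,220) in the crop, just reaching the hook. It has not latched, so I'll continue slowly.

Emit:
send_rows:
  steps:
    - [[0.0006,0.0002,0],-0.005]
    - [[0.0012,0.0003,0],-0.01]
    - [[0.0018,0.0004,0],-0.015]
    - [[0.0024,0.0005,0],-0.02]
    - [[0.003,0.0005,0],-0.025]
    - [[0.0036,0.0005,0],-0.03]
    - [[0.0036,0.0005,0],-0.03]
    - [[0.0036,0.0005,0],-0.03]

```text
clock: 10.45
position: [0.6385, -0.0127, 0.0533]
ee_rot: [0.568, 0.823, -0.001, 0.002]
ft_force: [5.5, -12.1, -3.8]
grip_width: 0.558
```

Run:
```python
from h import *
st()
```

```text
t 10.45 Ftool [-13.23   0.89   3.84] w 0.5578353251741384 pos [ 0.6385 -0.0127  0.0533]
tcp radius 0.12043038515202006 tcp leverangle 0.8227335172946342 tool-x misalign -0.07702901721955463 j7 1.9882742079532059
```

Emit:
send_rows:
  steps:
    - [[0.0004,0,0],-0.003]
    - [[0.0008,-0.0001,0],-0.006]
    - [[0.0012,-0.0001,0],-0.009]
    - [[0.0016,-0.0002,0],-0.012]
    - [[0.002,-0.0002,0],-0.015]
    - [[0.0024,-0.0002,0],-0.018]
    - [[0.0024,-0.0002,0],-0.018]
    - [[0.0024,-0.0002,0],-0.018]

```text
clock: 11.45
position: [0.6373, -0.0098, 0.0533]
ee_rot: [0.56, 0.828, -0.001, 0.002]
ft_force: [3.3, -10.0, -2.6]
grip_width: 0.55
```

Run:
```python
from h import *
st()
```

```text
t 11.45 Ftool [-10.49  -0.64   2.65] w 0.5498486262055666 pos [ 0.6373 -0.0098  0.0533]
tcp radius 0.12062769324117356 tcp leverangle 0.8483940982537932 tool-x misalign -0.08426706921173238 j7 2.0008186867223574
```

Run:
```python
from h import *
p,_=snap('side','s6')
a=cv2.resize(p[200:245,320:380,::-1],None,fx=10,fy=10,interpolation=cv2.INTER_CUBIC)
p,_=snap('top','t6')
b=cv2.resize(p[140:200,275:355,::-1],None,fx=7.5,fy=7.5,interpolation=cv2.INTER_CUBIC)
cv2.imwrite('pics/s6c.png',a);cv2.imwrite('pics/t6c.png',b)
```

```text
(no output)
```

View pics/s6c.png

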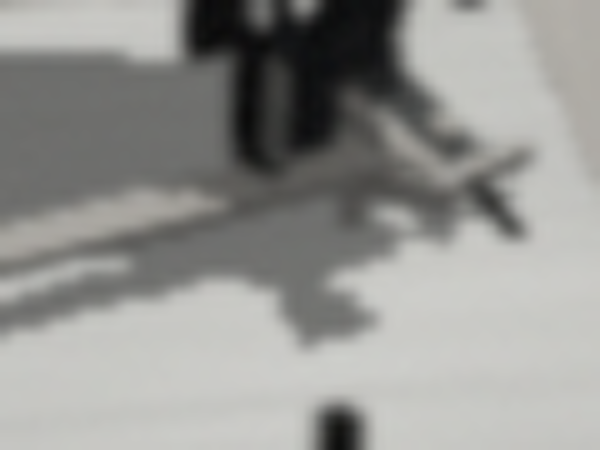

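View pics/t6c.png

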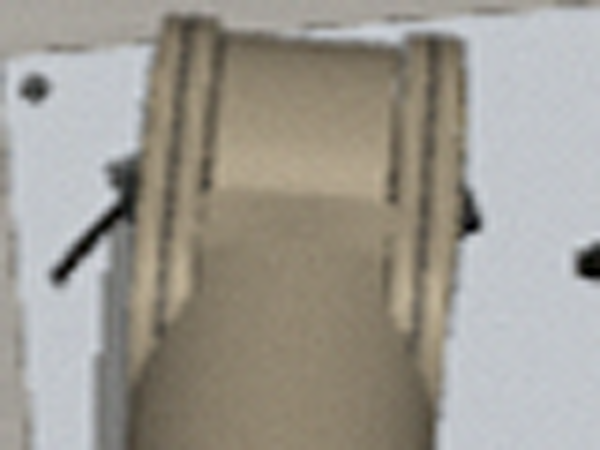

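The hook bar is still pushed aside (elbow at about (445,190) in the crop, against (425,190) before). The nose is not past it yet.

Emit:
send_rows:
  steps:
    - [[0.0003,0,0],-0.002]
    - [[0.0006,0,0],-0.004]
    - [[0.0009,0,0],-0.006]
    - [[0.0012,-0.0001,0],-0.008]
    - [[0.0015,-0.0001,0],-0.01]
    - [[0.0018,-0.0001,0],-0.012]
    - [[0.0018,-0.0001,0],-0.012]
    - [[0.0018,-0.0001,0],-0.012]

```text
clock: 12.55
position: [0.6366, -0.0082, 0.0533]
ee_rot: [0.555, 0.832, -0.001, 0.002]
ft_force: [4.0, -10.0, -3.0]
grip_width: 0.549
```

Run:
```python
from h import *
st()
p,_=snap('side','s7')
a=cv2.resize(p[200:245,320:380,::-1],None,fx=10,fy=10,interpolation=cv2.INTER_CUBIC)
cv2.imwrite('pics/s7c.png',a)
```

```text
t 12.55 Ftool [-10.74  -0.16   3.02] w 0.5489573461774241 pos [ 0.6366 -0.0082  0.0533]
tcp radius 0.12067698543758112 tcp leverangle 0.8627726834291066 tool-x misalign -0.08666263034299015 j7 2.008909824329851
```

View pics/s7c.png

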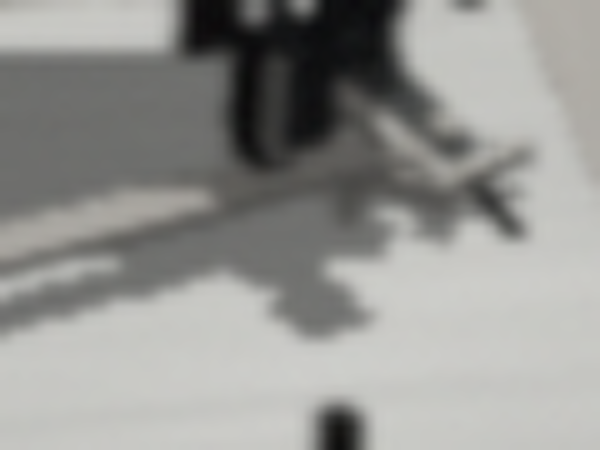

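Emit:
send_rows:
  steps:
    - [[0.0003,0,0],-0.002]
    - [[0.0006,0,0],-0.004]
    - [[0.0009,0,0],-0.006]
    - [[0.0012,-0.0001,0],-0.008]
    - [[0.0015,-0.0001,0],-0.01]
    - [[0.0018,-0.0001,0],-0.012]
    - [[0.0018,-0.0001,0],-0.012]
    - [[0.0018,-0.0001,0],-0.012]

```text
clock: 13.6
position: [0.6357, -0.0065, 0.0533]
ee_rot: [0.55, 0.835, -0.001, 0.002]
ft_force: [3.7, -9.2, -3.6]
grip_width: 0.548
```

Run:
```python
from h import *
st()
p,_=snap('side','s8')
a=cv2.resize(p[200:245,320:380,::-1],None,fx=10,fy=10,interpolation=cv2.INTER_CUBIC)
cv2.imwrite('pics/s8c.png',a)
```

```text
t 13.6 Ftool [-9.88 -0.18  3.62] w 0.5484435283325898 pos [ 0.6357 -0.0065  0.0533]
tcp radius 0.12075380082510902 tcp leverangle 0.8787227461263996 tool-x misalign -0.09056488568937437 j7 2.016982206801305
```

View pics/s8c.png

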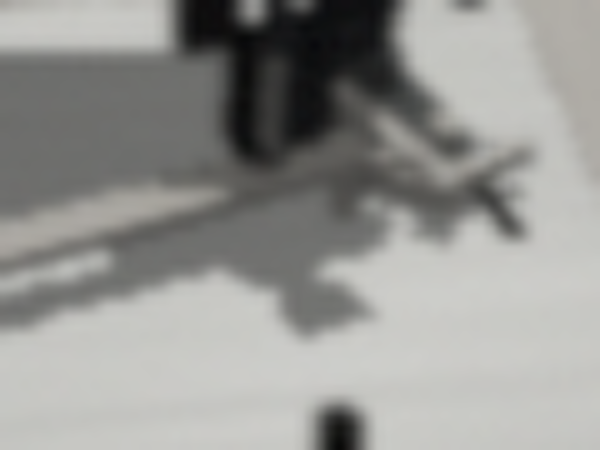

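Emit:
send_rows:
  steps:
    - [[0.0003,0,0],-0.002]
    - [[0.0006,0,0],-0.004]
    - [[0.0009,0,0],-0.006]
    - [[0.0012,-0.0001,0],-0.008]
    - [[0.0015,-0.0001,0],-0.01]
    - [[0.0015,-0.0001,0],-0.01]
    - [[0.0015,-0.0001,0],-0.01]
    - [[0.0015,-0.0001,0],-0.01]

```text
clock: 14.65
position: [0.635, -0.0048, 0.0533]
ee_rot: [0.546, 0.838, -0.001, 0.001]
ft_force: [3.7, -9.9, -2.5]
grip_width: 0.549
```

Run:
```python
from h import *
st()
p,_=snap('side','s9')
a=cv2.resize(p[200:245,320:380,::-1],None,fx=10,fy=10,interpolation=cv2.INTER_CUBIC)
cv2.imwrite('pics/s9c.png',a)
```

```text
t 14.65 Ftool [-10.53  -0.56   2.55] w 0.548651522255886 pos [ 0.635  -0.0048  0.0533]
tcp radius 0.12088238724191498 tcp leverangle 0.8938382251096653 tool-x misalign -0.09544597954056189 j7 2.0237236640252076
```

View pics/s9c.png

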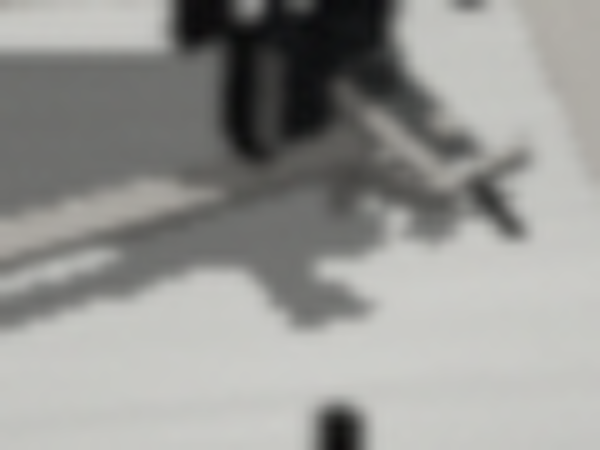

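Emit:
send_rows:
  steps:
    - [[0.0003,0,0],-0.002]
    - [[0.0006,0,0],-0.004]
    - [[0.0009,0,0],-0.006]
    - [[0.0012,-0.0001,0],-0.008]
    - [[0.0012,-0.0001,0],-0.008]
    - [[0.0012,-0.0001,0],-0.008]
    - [[0.0012,-0.0001,0],-0.008]
    - [[0.0012,-0.0001,0],-0.008]

```text
clock: 15.7
position: [0.6344, -0.0037, 0.0533]
ee_rot: [0.543, 0.84, -0.001, 0.001]
ft_force: [3.0, -9.2, -2.7]
grip_width: 0.549
```

Run:
```python
from h import *
st()
p,_=snap('side','s10')
a=cv2.resize(p[200:245,320:380,::-1],None,fx=10,fy=10,interpolation=cv2.INTER_CUBIC)
cv2.imwrite('pics/s10c.png',a)
```

```text
t 15.7 Ftool [-9.6  -1.03  2.71] w 0.5488219881228917 pos [ 0.6344 -0.0037  0.0533]
tcp radius 0.12098213560856322 tcp leverangle 0.9042292871985671 tool-x misalign -0.09770246411112282 j7 2.0291552897260163
```

View pics/s10c.png

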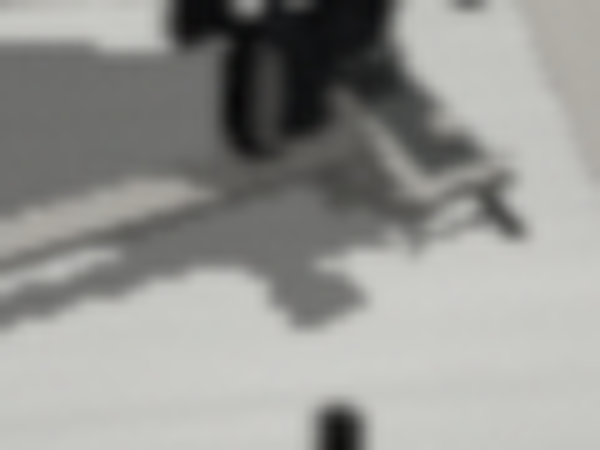

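The hook bar has dropped back to its original position: elbow at (415,200), tab at (510,175). There is no buffer force. Now I'll ease forward slowly.

Emit:
send_rows:
  steps:
    - [[-0.0003,0,0],0.002]
    - [[-0.0006,0,0],0.004]
    - [[-0.0009,0,0],0.006]
    - [[-0.0012,0,0],0.008]
    - [[-0.0015,0,0],0.01]
    - [[-0.0018,0,0],0.012]
    - [[-0.0018,0,0],0.012]
    - [[-0.0018,0,0],0.012]

```text
clock: 16.75
position: [0.6347, -0.0038, 0.0533]
ee_rot: [0.547, 0.837, -0.001, 0.001]
ft_force: [0.3, -6.5, -1.3]
grip_width: 0.546
```

Run:
```python
from h import *
st()
```

```text
t 16.75 Ftool [-6.03 -2.35  1.3 ] w 0.5464212686251438 pos [ 0.6347 -0.0038  0.0533]
tcp radius 0.12121578805366341 tcp leverangle 0.9023642526822444 tool-x misalign -0.10667788800707079 j7 2.0210910873318713
```

The position barely changed while the force fell from 9.6 to 6 N, so the catch is taking the load. I'll keep easing.

Emit:
send_rows:
  steps:
    - [[-0.0003,0,0],0]
    - [[-0.0006,0,0],0]
    - [[-0.0009,0,0],0]
    - [[-0.0012,0,0],0]
    - [[-0.0015,0,0],0]
    - [[-0.0018,0,0],0]
    - [[-0.0018,0,0],0]
    - [[-0.0018,0,0],0]

```text
clock: 17.75
position: [0.6354, -0.0036, 0.0533]
ee_rot: [0.547, 0.837, 0.0, -0.0]
ft_force: [-1.6, -4.8, 0.2]
grip_width: 0.55
```

Run:
```python
from h import *
st()
```

```text
t 17.75 Ftool [-3.75 -3.38 -0.24] w 0.5502219099760405 pos [ 0.6354 -0.0036  0.0533]
tcp radius 0.12186547703663383 tcp leverangle 0.900672559654002 tool-x misalign -0.10346368081635571 j7 2.0241320279507917
```

Emit:
send_rows:
  steps:
    - [[-0.0003,-0.0003,0],0]
    - [[-0.0006,-0.0006,0],0]
    - [[-0.0009,-0.0008,0],0]
    - [[-0.0012,-0.0008,0],0]
    - [[-0.0015,-0.0008,0],0]
    - [[-0.0018,-0.0008,0],0]
    - [[-0.0018,-0.0008,0],0]
    - [[-0.0018,-0.0008,0],0]

```text
clock: 18.75
position: [0.6354, -0.0056, 0.0533]
ee_rot: [0.547, 0.837, 0.0, -0.0]
ft_force: [0.2, -0.6, -0.3]
grip_width: 0.553
```

Run:
```python
from h import *
st()
p,_=snap('side','s11')
a=cv2.resize(p[200:245,320:380,::-1],None,fx=10,fy=10,interpolation=cv2.INTER_CUBIC)
cv2.imwrite('pics/s11c.png',a)
```

```text
t 18.75 Ftool [-0.6  -0.02  0.3 ] w 0.5530456327099406 pos [ 0.6354 -0.0056  0.0533]
tcp radius 0.12093975337384352 tcp leverangle 0.8866397009134768 tool-x misalign -0.08944152629291591 j7 2.0274348027266025
```

View pics/s11c.png

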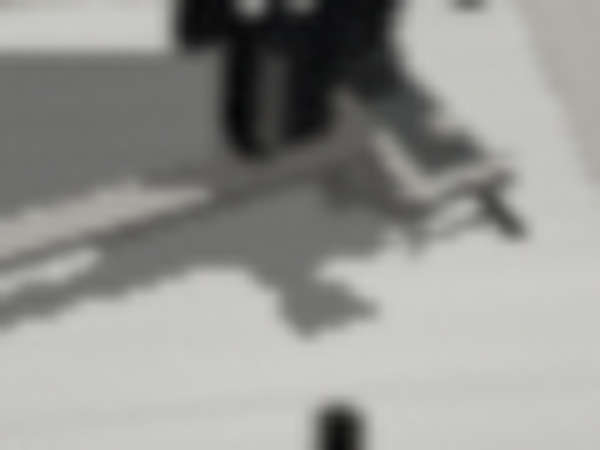

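The force is about zero and the hook still holds. I'll back the finger off to centre the knob between the pads.

Emit:
send_rows:
  steps:
    - [[-0.0005,0,0],0]
    - [[-0.001,0,0],0]
    - [[-0.002,0,0],0]
    - [[-0.003,0,0],0]
    - [[-0.0045,0,0],0]
    - [[-0.006,0,0],0]
    - [[-0.0075,0,0],0]
    - [[-0.008,0,0],0]

```text
clock: 19.8
position: [0.6387, -0.0131, 0.0533]
ee_rot: [0.547, 0.837, 0.0, 0.0]
ft_force: [0.2, -0.3, 1.0]
grip_width: 0.551
```

Run:
```python
from h import *
st()
p,_=snap('side','s12')
a=cv2.resize(p[190:245,310:380,::-1],None,fx=10,fy=10,interpolation=cv2.INTER_CUBIC)
cv2.imwrite('pics/s12c.png',a)
```

```text
t 19.8 Ftool [-0.35  0.05 -1.02] w 0.5514966681427806 pos [ 0.6387 -0.0131  0.0533]
tcp radius 0.12044832425196364 tcp leverangle 0.8190176879506081 tool-x misalign -0.02193801841030729 j7 2.040541155190385
```

View pics/s12c.png

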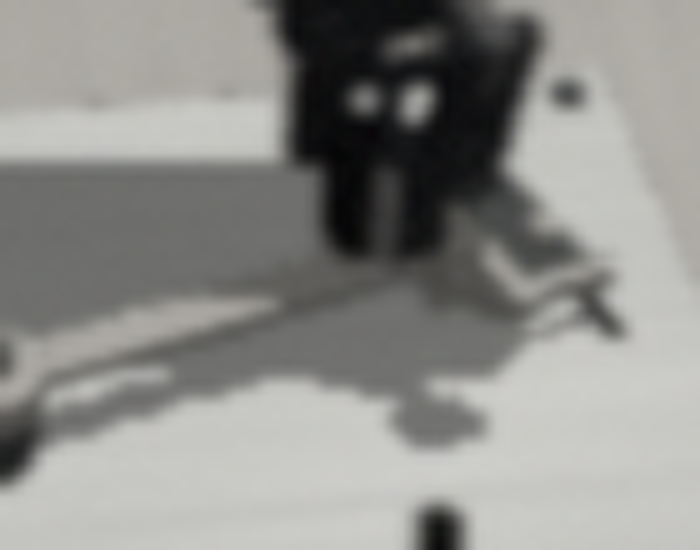

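The lever stayed put as the finger moved away and the hook holds. I'll centre another 1.5 mm and rise straight up.

Emit:
send_rows:
  steps:
    - [[-0.0015,0,0],0]
    - [[-0.0015,0,-0.003],0]
    - [[-0.0015,0,-0.008],0]
    - [[-0.0015,0,-0.016],0]
    - [[-0.0015,0,-0.026],0]
    - [[-0.0015,0,-0.038],0]
    - [[-0.0015,0,-0.052],0]
    - [[-0.0015,0,-0.066],0]

```text
clock: 20.85
position: [0.6394, -0.0143, 0.1205]
ee_rot: [0.547, 0.837, 0.0, 0.0]
ft_force: [-0.1, -0.5, 0.5]
grip_width: 0.55
```

Emit:
send_rows:
  steps:
    - [[0,0,-0.02],0]
    - [[0,0,-0.045],0]
    - [[0,0,-0.07],0]
    - [[0,-0.02,-0.1],0]
    - [[0,-0.06,-0.12],0]
    - [[0,-0.1,-0.12],0]
    - [[0,-0.13,-0.12],0]
    - [[0,-0.13,-0.12],0]

```text
clock: 21.85
position: [0.5192, -0.0679, 0.2408]
ee_rot: [0.548, 0.837, 0.001, 0.0]
ft_force: [0.2, 0.5, 1.0]
grip_width: 0.549
```

Run:
```python
from h import *
st()
p,_=snap('side','s13')
cv2.imwrite('pics/s13c.png',cv2.resize(p[180:275,260:400,::-1],None,fx=5.5,fy=5.5,interpolation=cv2.INTER_CUBIC))
cv2.imwrite('pics/s13.png',p[:,:,::-1])
snap('top','t13')
```

```text
t 21.85 Ftool [ 0.37  0.37 -0.97] w 0.5493585973819717 pos [ 0.5192 -0.0679  0.2408]
tcp radius 0.011075510596009799 tcp leverangle -2.3947544997344727 tool-x misalign 3.189831554489322 j7 2.0543633732971815
```

View pics/s13c.png

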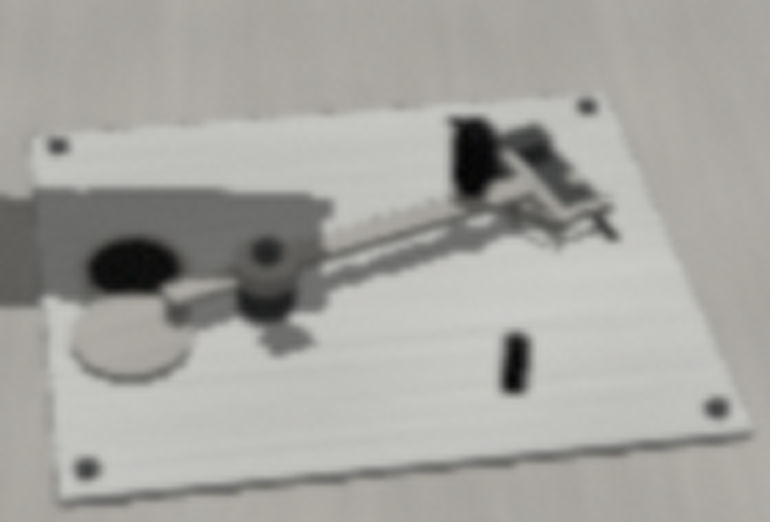

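View pics/t13.png

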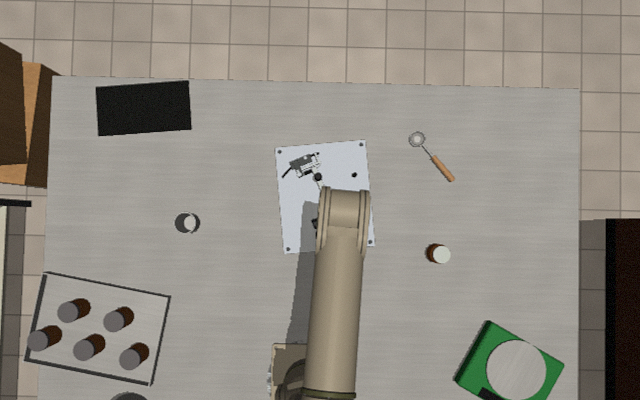

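The lever hangs on the catch (knob at (318,176) in the top view) with the arm clear. The beaker (187,223), jar (438,254) and scoop are unchanged. I'll hand it in.

Run:
```python
from h import *
w=planez('top',317.7,176.3,.086)[:2]; g=RM.T@(w-T0); print('lever angle',np.arctan2(g[1],g[0])+.5,np.hypot(*g))
print(manip.hand_in())
```

```text
lever angle 0.8079861825860783 0.11782943615620586
the job is handed in; nothing more can be done
None
```

The lever is hooked on the catch at about 0.81 rad and the job is handed in (no verdict reported), with the arm clear of the gate.

- **Drawing back:** I pushed the knob back with one pad of the half-open gripper. The push peaked at about 13 N as the nose moved the hook aside.
- **Hooking:** The side camera showed the hook drop back in front of the nose. No rise in force showed that the nose had met the buffer.
- **Easing forward:** I eased off in steps of 0.3 mm. The force on the finger fell from 9.6 N to about 0 while the tool moved only about 2 mm, so the catch took the load.
- **Letting go:** I then backed the finger off, centred the gripper on the knob and rose straight up.

**Last checks:** The final pictures show the lever still on the catch. The wrist force is within its usual 1 N of noise. The beaker, jar and scoop are where they started. No check failed. The gate pose fit from the corners was off by 2–3 mm, which did not affect the result because the catch was found by force and picture.

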